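Emboss a gift tag with the hand-cranked press

TASK

Emboss the kraft card in the hand-cranked tag press: flip the black-balled press lever from off (leaning left) over to on (leaning right), then turn the red crank handle clockwise, seen from above, until the card carriage is fully home at its right-hand end stop, just under two turns. Crank smoothly, slower than one turn in two seconds, pushing through the heavy point of each turn without letting the crank lurch ahead or spring back. Then flip the lever back to off and let go; leave the goods lying around the press where they are.

Things in the scene. Friction and masses are not known exactly. Their poses are not given: they have to be found in the camera images.
- embosser: the tag press, fixed: a grey-green wedge with a white deck sloping up at 25 degrees. Origin on the table under the crank axis; x to the raised back of the press, y to its left, z up. Along the slope the deck reaches 110 mm in front of and 150 mm behind the crank axis, and 105 mm right and 255 mm left of it. Lever at the left, crank in the middle, card carriage along the back; all below 0.25 m
- crank_axis (a point): point on the crank axis, 70 mm above the deck, in the plane in which handle_grip circles. Its z axis is the crank axis (leans 25 degrees from vertical towards the press's front), x up the slope, y to the left. Keep clear of the card and the anvil (55 to 75 mm above the deck, 115 to 148 mm up the slope from the crank axis)
- handle_grip (a point): where to grasp the red crank handle: an upright grip parallel to the crank axis, 25 mm thick at its waist (30 mm at its ends), 62 mm long, spinning freely on its pin; the point is on its centre line, 36 mm above its lower end, 26 mm below its top, 65 mm from the crank axis. The steel arm and cam wheel below reach at most 34 mm above the deck. The point turns with the crank
- crank (a joint): crank angle, rad: 0 to 12.566 (two turns, hard stops), clockwise from above; starts at 0 to 1. At 0, 6.283, 12.566 the handle is at the low front (-x of crank_axis), a quarter on, left (+y). Heavy points at 3.14 and 9.42 (handle at the top): from 0.45 rad before, a lobe lifts a sprung block (5 to 12 N at the handle) and springs back if let go; just after, it pushes ahead as hard. Else it stays
- card_mid (a point): middle of the upright kraft card (86 by 62 mm) in the black carriage, geared to the crank: it moves 100 mm to the right (point crank_axis: -y) in the two turns, from 60 mm left of the crank axis to 40 mm right of it
- lever_ball (a point): centre of the black ball (34 mm diameter) at the end of the press lever, 80 mm from its hinge on a steel rod 12 mm thick
- lever_hinge (a point): middle of the lever's hinge, 30 mm above the deck, 200 mm left of the crank axis, between two grey cheeks 42 mm high; axes as at crank_axis: z is square to the deck, the hinge axis is x
- lever (a joint): lever angle in rad: 0 is off (leaning 34 degrees to the left, +y of the press, away from the crank), 1.2 is on (leaning 34 degrees to the right). It is weighted and over-centre: past 0.6 it falls to the other stop by itself; 1 to 2 N at the ball moves it
- coasters_sun: mustard-yellow round crochet coasters, 132x135x37 mm, loose, left of the press: leave alone. Origin at the centre of its underside
- coasters_plum: purple round crochet coasters, 115x115x28 mm, loose, front left: leave alone. Origin at the centre of its underside
- case_sage: pink and sage crochet glasses case, 208x91x25 mm, loose, right of the press: leave alone. Origin at the centre of its underside

How it is judged (in metres and radians):
On the way, in this order (a step that is already met when the one before it is completed fails the run):
1. the lever is on (value of joint lever above 1.05 rad), for 0.2 s.
2. the first turn's heavy point is passed with the lever on (value of joint crank above 4.2 rad and value of joint lever above 1.05 rad), for 0.05 s.
3. the crank is home at the end of its two turns with the lever still on (value of joint crank above 12.17 rad and value of joint lever above 1.05 rad), for 0.2 s.
At the end, for the whole second after the job is handed in: the crank stands within 0.4 rad of its end stop after two turns (card centre at least 35 mm right of the crank axis), the lever is back off (within 0.15 rad of its off stop), and the robot has let go (value of joint crank above 12.17 rad and value of joint lever below 0.15 rad and y of card_mid in the frame of crank_axis below -0.035 m); the robot touches nothing.
It fails at once if the crank is turned on from its start with the lever not on (value of joint crank between 1.5 and 12 rad and value of joint lever below 0.9 rad).
It fails at once if the crank lurches ahead (faster than 4 rad/s) (velocity of joint crank above 4 rad/s).
It fails at once if the crank springs back (faster than 1.5 rad/s) (velocity of joint crank below -1.5 rad/s).
It fails at once if goods beside the press are pushed away (more than 30 mm) (distance of any of coasters_sun, coasters_plum, case_sage from where it was at the start of the episode above 0.03 m).
It also fails if it takes over 69 s, if anything falls off the work surface, if the arm or the gripper's body presses on something with over 40 N, if the wrist force passes 120 N, or if a joint passes its speed limit or range.

ROBOT

A 6-joint arm with a two-finger parallel gripper is mounted at the origin on a cart in front of the work surface, level with it; the furniture and walls round the work are solid. World frame = base frame: x ahead of the robot, y to its left, z up, the work surface at z = 0. Lengths are in m, angles in degrees, forces in N, time in s.
With the tool pointing down it reaches from about 0.35 to 0.975 m from the base axis. Payload 17.4 kg.
Tool frame: the origin (TCP) lies on the centre line of the jaws, within the pads' length; the fingertips stand 11 mm ahead of it and the grasp point (between the pads) lies 8 mm behind it; z points along the fingers, y is the line along which they close (so a half turn about z gives the same grasp; the last joint's range is limited). The gripper opens to 85 mm and grips with 20 to 120 N. Pads are 22 mm wide; open, the fingers measure 114 mm over their backs; the gripper's body (76 mm by 85 mm) begins 54 mm behind the grasp point. The pads swing forward as they close: fully open they stand 13 mm farther back than shut.
Start: joints at [69.74, 6.646, 82.598, -0, 90.757, -2.166], TCP at [0.21, 0.642, 0.242] pointing down, gripper open.
Joint ranges: [-162.19, 162.19], [-47.58, 125.68], [4.15, 143.07], [-65.23, 245.23], [0.69, 171.88], [-170.13, 170.13]. Speed limits (degrees/s): [108.29, 108.29, 127.2, 180, 180, 180].

INTERFACE

Orientations are given as a 3x3 rotation matrix whose columns are the frame's x, y, z axes.
In Python, from bench import * gives the robot as it stands. The module is installed in compiled form; this text tells all that it offers.
- The arm moves only by the tool apply_moves, never from a script. Its argument "increments" is a list of rows, each an object of numbers: "tx", "ty", "tz": the shift along the world's x, y, z scaled (see below); "turn": the turn about the world's z scaled (see below); "hand": the opening, from -1 (shut) to 1 (fully open), so that 0 is half open. In form: [{"tx": .., "ty": .., "tz": .., "turn": .., "hand": ..}, ...]. A call has 1 to 12 rows; each row is the pose to reach, as a shift and turn from the pose commanded when the call began, turning the shorter way round; what a row does not reach only later rows make up. The controller multiplies each number of a shift by 0.3 m and each number of a turn by pi rad. A row lasts 1/12 s, in which the tool goes at most 41.7 mm and 7.16 degrees, less where a joint would pass 70% of its speed; a pose out of reach is approached as far as the arm can. A call with a number of a shift or a turn outside -1 to 1 is refused whole. A call with a gripper value outside its range is refused whole. The fingers move at their own pace and stop on an object; "squeeze" is the grip in N (left out, the last holds). Time passes only in rows, so rows that repeat a pose let the fingers close. It gives the time, the measured TCP pose, the force, the opening and the grip force at its end, in the units of the state.
- observe(): the state, without advancing time (a new reading comes with each control period).
- capture(name): name is "scene" or "top"; returns the picture (480x640x3 uint8, red, green, blue); there is no depth.
- get_calibration(name): a dict with "K" (3x3 intrinsics, pixels), "dist_coeffs" ([k1, k2, p1, p2, k3] as OpenCV has them; the pictures are not rectified), "position" and "orientation" of the camera in the world. Camera axes: x right, y down, z forward; pixel columns grow to the right and rows downward; lengths in m; the calibration is good to about 2 mm. A picture is of the moment at which its call begins. get_calibration takes no time and is no camera call.
- sign_off(): hands the job in; it is judged then, once.
The state is a dict: "t": time; "qpos": joint angles; "dq": joint speeds; "effort": joint torques, N m; "position": TCP position; "orientation": TCP orientation; "force": force on the tool from outside, world axes, zero at the start; "ft_torque": the same for the moment, N m; "width": finger opening in m; "grasp_force": force on a finger pad.
Only numpy, scipy, OpenCV 4.12 (cv2) and the standard library are available. Lean on these libraries where they do the work, as an engineer would, in place of code of your own. Each camera call takes 0.05 s, during which the arm holds its last target. There are 200 camera calls.

## Working session

There is one attempt and no reset: what is moved stays moved. The work goes in short steps, Python scripts to look and compute and a tool call to move; the robot and the scene stay as the last step left them, time stands still between calls to the robot, and variables do not carry over. Pictures are saved under pics/ and viewed, at most 10 in all, crops included, and the job is handed in when it is done.

Besides the shell and the picture viewer there is one more tool, called after "Call:" by a JSON object that holds its "api" and its "payload". apply_moves: Moves the arm, as the interface text tells. Shifts and turns lie within -1 to 1; 1 stands for 0.3 m of shift or pi rad of turn. Its arguments: {"type":"object","properties":{"increments":{"type":"array"},"squeeze":{"type":"number"}},"required":["increments"]}

```bash
mkdir -p pics
python3 - <<'E'
from bench import *
import cv2,numpy as np
np.set_printoptions(precision=4,suppress=True)
for n in("scene","top"):
    im=capture(n); cv2.imwrite(f"pics/{n}0.png",im[:,:,::-1]); c=get_calibration(n)
    for k,v in c.items(): print(n,k,np.array(v).tolist())
s=observe(); print(s)
E
```

```text
scene K [[608.2493904026352, 0.0, 318.37335285459426], [0.0, 608.2493904026352, 229.29210338918406], [0.0, 0.0, 1.0]]
scene dist_coeffs [-0.21056188721928662, 0.0, 0.0, 0.0, 0.0]
scene position [0.11446614287090975, -0.8539201703418694, 1.242000822068019]
scene orientation [[0.8851209871249774, -0.3574772980411549, 0.29794432287946104], [-0.46536081741905044, -0.6793961219749683, 0.5673272592220888], [-0.000384398203042537, -0.6408048773461148, -0.7677036937565511]]
top K [[467.17273826349384, 0.0, 326.9124215580509], [0.0, 467.17273826349384, 240.9258570261235], [0.0, 0.0, 1.0]]
top dist_coeffs [-0.05317022912639114, 0.0, 0.0, 0.0, 0.0]
top position [0.33632227469098586, -0.03850176191362958, 1.44037977596066]
top orientation [[-0.02255060014963055, -0.9899428144593091, 0.13965920855165037], [-0.9996251107529397, 0.024496474232765235, 0.012229501311846185], [-0.01552766515173667, -0.1393310692219986, -0.9901241057384625]]
{'t': 0.1, 'qpos': array([69.7416,  6.6713, 82.6312,  0.0008, 90.7546, -2.1652]), 'dq': array([-0.0952, -0.0847,  0.0272, -0.0705,  0.1643, -0.03  ]), 'effort': array([  0.0009, -73.3672, -63.3789,  -0.0001,   0.0054,   0.    ]), 'position': array([0.2096, 0.6415, 0.2416]), 'orientation': array([[-0.9506,  0.3106, -0.0004],
       [ 0.3106,  0.9506, -0.0009],
       [ 0.0001, -0.001 , -1.    ]]), 'force': array([1.0873, 0.8544, 0.4704]), 'ft_torque': array([-0.0074, -0.0157, -0.0318]), 'grasp_force': 0.0, 'width': 0.08537045636361869}
```

View pics/scene0.png

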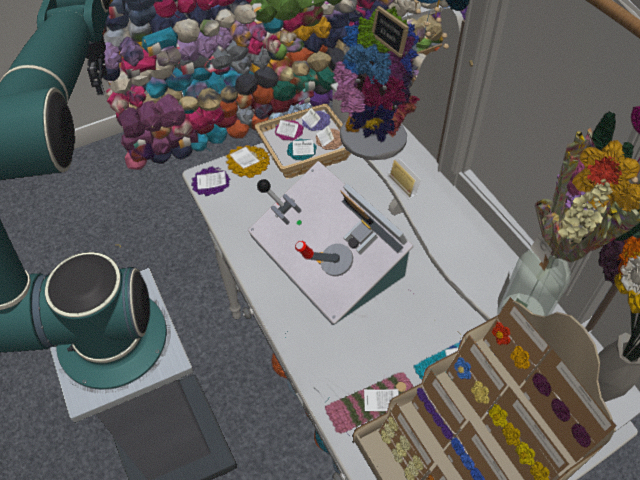

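View pics/top0.png

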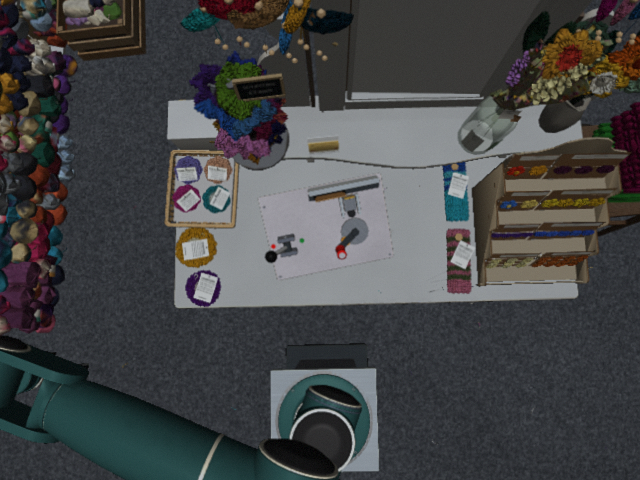

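The scene image shows the press with the lever ball at (264,186) and the red handle at about (302,246). The top image has the deck corners near (261,193), (378,176), (392,257) and (277,278), the ball at (271,256) and the handle at (341,253). I'll enlarge both views for more accurate points.

Run:
```python
import cv2
a=cv2.imread("pics/scene0.png")[150:330,235:425]; b=cv2.imread("pics/top0.png")[165:290,250:400]
cv2.imwrite("pics/a.png",cv2.resize(a,None,fx=3,fy=3,interpolation=cv2.INTER_CUBIC))
cv2.imwrite("pics/b.png",cv2.resize(b,None,fx=4,fy=4,interpolation=cv2.INTER_CUBIC))
```

```text
(no output)
```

View pics/a.png

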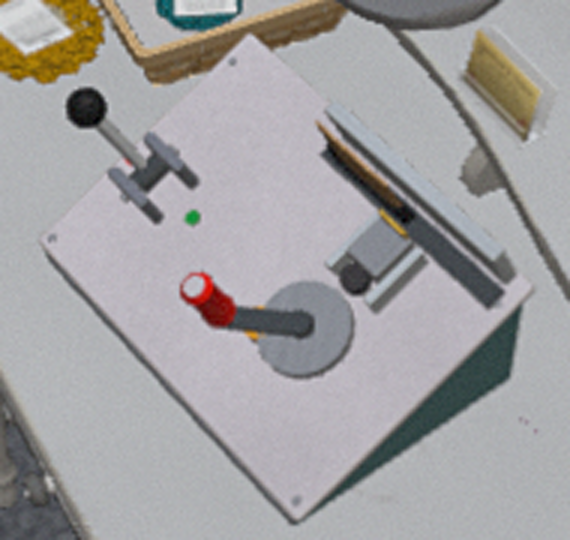

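View pics/b.png

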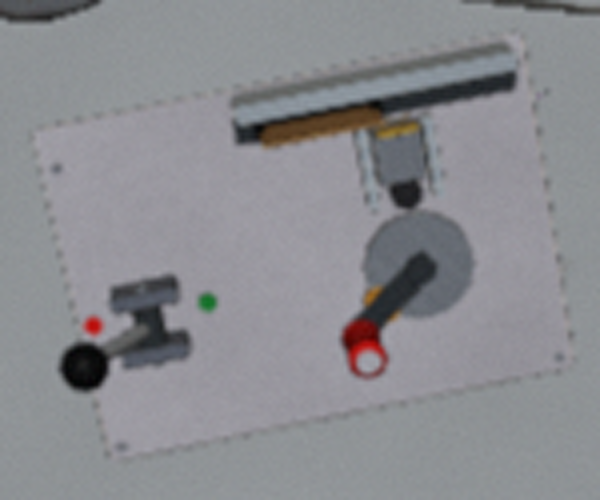

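```bash
cat > h.py <<'E'
from bench import *
import cv2,numpy as np
from scipy.optimize import least_squares
np.set_printoptions(precision=4,suppress=True)
def proj(n,P):
    c=get_calibration(n); R=np.array(c["orientation"]).T; t=-R@np.array(c["position"])
    return cv2.projectPoints(np.array(P,float).reshape(-1,1,3),cv2.Rodrigues(R)[0],t,np.array(c["K"]),np.array(c["dist_coeffs"]))[0][:,0]
a=np.radians(25)
def axes(yaw):
    Rz=np.array([[np.cos(yaw),-np.sin(yaw),0],[np.sin(yaw),np.cos(yaw),0],[0,0,1]])
    return Rz@np.array([[np.cos(a),0,-np.sin(a)],[0,1,0],[np.sin(a),0,np.cos(a)]])
def handle(q,z=.07): return [-.065*np.cos(q),.065*np.sin(q),z]
def ball(l):
    th=np.radians(34)-l*np.radians(68)/1.2
    return [0,.2+.08*np.sin(th),.03+.08*np.cos(th)]
E
python3 - <<'E'
from h import *
S=np.array([(250,36),(42,240),(296,522),(532,290),(86,107),(198,287)])/3+(235,150)
T=np.array([(33,130),(112,459),(573,372),(521,36),(84,367),(368,360)])/4+(250,165)
def pts(p):
    x,y,w,h,q,dx=p
    L=[[.15,.255,0],[-.11,.255,0],[-.11,-.105,0],[.15,-.105,0],ball(0),handle(q,.096)]
    L=np.array(L);L[4,0]+=dx
    return L@axes(w).T+[x,y,h]
def f(p):
    P=pts(p);return np.r_[proj("scene",P)-S,proj("top",P)-T].ravel()
r=least_squares(f,[.6,-.1,.1,.1,.7,0],loss="soft_l1")
print(r.x,np.degrees(r.x[2]));print(f(r.x).reshape(-1,2))
np.save("fit.npy",r.x)
p=r.x;A=axes(p[2]);D=p[:3]*0+[p[0],p[1],p[3]]
print("A",A);print("axis pt",D+A@[0,0,.07]);print("ball off/on",D+A@ball(0),D+A@ball(1.2)); print("mid",D+A@ball(.6))
print("hinge",D+A@[0,.2,.03])
for q in np.linspace(p[4],12.56,8):print(q,D+A@handle(q))
E
```

```text
[ 0.5632 -0.1021  0.1732  0.0687  0.9483 -0.0014] 9.92204383639361
[[-0.1303 -0.6731]
 [-2.0723  0.168 ]
 [-1.0902  0.5201]
 [ 0.0782 -0.207 ]
 [ 0.1795  1.6595]
 [-1.6269  0.1916]
 [-0.0567 -0.4182]
 [-0.5296 -0.0102]
 [ 0.2157 -1.3808]
 [ 0.4576 -1.0427]
 [ 0.5718 -0.9264]
 [-0.2811 -0.4488]]
A [[ 0.8928 -0.1723 -0.4163]
 [ 0.1562  0.985  -0.0728]
 [ 0.4226  0.      0.9063]]
axis pt [ 0.534  -0.1072  0.1322]
ball off/on [0.4809 0.1319 0.156 ] [0.4963 0.0438 0.156 ]
mid [0.4829 0.0869 0.1684]
hinge [0.5162 0.0927 0.0959]
0.9482565987435172 [ 0.4911 -0.0611  0.1161]
2.6070770846373 [ 0.5782 -0.0659  0.1558]
4.2658975705310835 [ 0.5692 -0.1606  0.144 ]
5.924718056424867 [ 0.4836 -0.1392  0.1064]
7.583538542318649 [ 0.5077 -0.0482  0.1248]
9.242359028212434 [ 0.589  -0.0856  0.1592]
10.901179514106216 [ 0.5506 -0.17    0.1348]
12.56 [ 0.4761 -0.1178  0.1047]
```

The fit is good to about 1 px. I'll move to a spot left of the lever ball with the jaws shut, turning so the jaws close along the press's y axis.

Call:
{"api": "apply_moves", "payload": {"increments": [{"tx": 0.43,"ty": -0.8,"tz": 0.03,"turn": 0.156,"hand": -1},{"tx": 0.43,"ty": -0.8,"tz": 0.03,"turn": 0.156,"hand": -1},{"tx": 0.43,"ty": -0.8,"tz": 0.03,"turn": 0.156,"hand": -1},{"tx": 0.43,"ty": -0.8,"tz": 0.03,"turn": 0.156,"hand": -1},{"tx": 0.43,"ty": -0.8,"tz": 0.03,"turn": 0.156,"hand": -1},{"tx": 0.43,"ty": -0.8,"tz": 0.03,"turn": 0.156,"hand": -1},{"tx": 0.43,"ty": -0.8,"tz": 0.03,"turn": 0.156,"hand": -1},{"tx": 0.43,"ty": -0.8,"tz": 0.03,"turn": 0.156,"hand": -1}], "squeeze": 40}}

```text
t: 0.77
position: [0.3403, 0.3985, 0.2517]
orientation: [[-0.985, -0.17, 0.001], [-0.17, 0.985, -0.0], [-0.001, -0.0, -1.0]]
force: [-0.5, 0.8, -0.1]
width: -0.0003
grasp_force: 0.0
```

Run:
```python
from h import *
p=np.load("fit.npy");A=axes(p[2]);D=np.array([p[0],p[1],p[3]])
# card top edge corners
S=np.array([(317,122),(408,212)])/3+(235,150);T=np.array([(264,146),(386,122)])/4+(250,165)
for s,t in zip(S,T):
    r=least_squares(lambda v:np.r_[proj("scene",D+A@v)[0]-s,proj("top",D+A@v)[0]-t],[.13,.06,.07]);print(r.x,r.fun)
s=observe();print(s["position"],s["orientation"][:,1],s["t"],s["qpos"],s["width"])
```

```text
[0.1224 0.094  0.0783] [-0.4787  0.1284  0.1587 -0.5462]
[0.1195 0.003  0.038 ] [-2.2589  0.6402  0.799  -2.6794]
[0.3403 0.3985 0.2517] [-0.1702  0.9854 -0.0003] 0.7667 [ 46.7363 -12.5525 100.2015  -0.0489  92.3126 -53.0649] -0.00034187008243625366
```

Call:
{"api": "apply_moves", "payload": {"increments": [{"tx": 0.443,"ty": -0.72,"tz": -0.03,"hand": -1},{"tx": 0.443,"ty": -0.72,"tz": -0.03,"hand": -1},{"tx": 0.443,"ty": -0.72,"tz": -0.03,"hand": -1},{"tx": 0.443,"ty": -0.72,"tz": -0.03,"hand": -1},{"tx": 0.443,"ty": -0.72,"tz": -0.03,"hand": -1},{"tx": 0.443,"ty": -0.72,"tz": -0.03,"hand": -1},{"tx": 0.443,"ty": -0.72,"tz": -0.03,"hand": -1},{"tx": 0.443,"ty": -0.72,"tz": -0.32,"hand": -1},{"tx": 0.443,"ty": -0.72,"tz": -0.32,"hand": -1},{"tx": 0.443,"ty": -0.72,"tz": -0.32,"hand": -1},{"tx": 0.443,"ty": -0.72,"tz": -0.32,"hand": -1},{"tx": 0.443,"ty": -0.72,"tz": -0.32,"hand": -1}]}}

```text
schema error: expected keys tx, ty, tz, turn, hand
```

Call:
{"api": "apply_moves", "payload": {"increments": [{"tx": 0.443,"ty": -0.72,"tz": -0.03,"turn": 0,"hand": -1},{"tx": 0.443,"ty": -0.72,"tz": -0.03,"turn": 0,"hand": -1},{"tx": 0.443,"ty": -0.72,"tz": -0.03,"turn": 0,"hand": -1},{"tx": 0.443,"ty": -0.72,"tz": -0.03,"turn": 0,"hand": -1},{"tx": 0.443,"ty": -0.72,"tz": -0.03,"turn": 0,"hand": -1},{"tx": 0.443,"ty": -0.72,"tz": -0.03,"turn": 0,"hand": -1},{"tx": 0.443,"ty": -0.72,"tz": -0.03,"turn": 0,"hand": -1},{"tx": 0.443,"ty": -0.72,"tz": -0.32,"turn": 0,"hand": -1},{"tx": 0.443,"ty": -0.72,"tz": -0.32,"turn": 0,"hand": -1},{"tx": 0.443,"ty": -0.72,"tz": -0.32,"turn": 0,"hand": -1},{"tx": 0.443,"ty": -0.72,"tz": -0.32,"turn": 0,"hand": -1},{"tx": 0.443,"ty": -0.72,"tz": -0.32,"turn": 0,"hand": -1}]}}

```text
t: 1.77
position: [0.4719, 0.1863, 0.1572]
orientation: [[-0.985, -0.174, 0.001], [-0.174, 0.985, 0.0], [-0.001, 0.0, -1.0]]
force: [-0.4, 1.1, 1.0]
width: 0.0
grasp_force: 0.0
```

Call:
{"api": "apply_moves", "payload": {"increments": [{"tx": 0.006,"ty": -0.03,"tz": 0,"turn": 0,"hand": -1},{"tx": 0.012,"ty": -0.065,"tz": 0,"turn": 0,"hand": -1},{"tx": 0.018,"ty": -0.1,"tz": 0,"turn": 0,"hand": -1},{"tx": 0.024,"ty": -0.135,"tz": 0,"turn": 0,"hand": -1},{"tx": 0.03,"ty": -0.17,"tz": 0,"turn": 0,"hand": -1},{"tx": 0.036,"ty": -0.205,"tz": 0,"turn": 0,"hand": -1},{"tx": 0.042,"ty": -0.24,"tz": 0,"turn": 0,"hand": -1},{"tx": 0.048,"ty": -0.275,"tz": 0,"turn": 0,"hand": -1},{"tx": 0.054,"ty": -0.31,"tz": 0,"turn": 0,"hand": -1},{"tx": 0.06,"ty": -0.33,"tz": 0,"turn": 0,"hand": -1},{"tx": 0.06,"ty": -0.33,"tz": 0,"turn": 0,"hand": -1},{"tx": 0.06,"ty": -0.33,"tz": 0,"turn": 0,"hand": -1}]}}

```text
t: 2.77
position: [0.4895, 0.0861, 0.1551]
orientation: [[-0.985, -0.172, -0.0], [-0.172, 0.985, -0.0], [0.0, 0.0, -1.0]]
force: [-0.3, 0.1, 0.2]
width: 0.0001
grasp_force: 0.0
```

Call:
{"api": "apply_moves", "payload": {"increments": [{"tx": 0,"ty": 0.02,"tz": 0.14,"turn": 0,"hand": -1},{"tx": 0,"ty": 0.02,"tz": 0.28,"turn": 0,"hand": -1},{"tx": 0,"ty": 0,"tz": 0.28,"turn": 0,"hand": 0},{"tx": 0,"ty": -0.14,"tz": 0.28,"turn": 0,"hand": 1},{"tx": 0,"ty": -0.27,"tz": 0.28,"turn": 0,"hand": 1},{"tx": 0,"ty": -0.4,"tz": 0.28,"turn": 0,"hand": 1},{"tx": 0,"ty": -0.493,"tz": 0.28,"turn": 0,"hand": 1},{"tx": 0,"ty": -0.493,"tz": 0.28,"turn": 0,"hand": 1},{"tx": 0,"ty": -0.493,"tz": 0.28,"turn": 0,"hand": 1}]}}

```text
t: 3.52
position: [0.4894, -0.0621, 0.239]
orientation: [[-0.985, -0.171, -0.001], [-0.171, 0.985, 0.0], [0.0, 0.0, -1.0]]
force: [0.6, 0.2, 0.4]
width: 0.0832
grasp_force: 0.0
```

Run:
```python
from h import *
im=capture("scene")[:,:,::-1];cv2.imwrite("pics/c.png",cv2.resize(im[120:330,190:430],None,fx=2.5,fy=2.5,interpolation=cv2.INTER_CUBIC))
p=np.load("fit.npy");A=axes(p[2]);D=np.array([p[0],p[1],p[3]])
print((proj("scene",[D+A@ball(1.2),D+A@handle(p[4])])-(190,120))*2.5)
print(observe()["position"])
```

```text
[[238.1438 220.5513]
 [283.4593 324.5934]]
[ 0.4895 -0.0612  0.2391]
```

View pics/c.png

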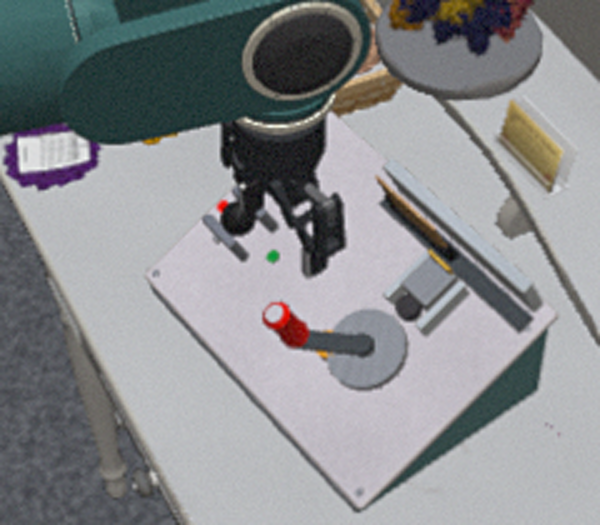

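Lever is on: its ball at (238,219) sits where predicted. The handle is at (285,325). Next I descend and grasp it.

Call:
{"api": "apply_moves", "payload": {"increments": [{"tx": 0,"ty": 0,"tz": -0.12,"turn": 0,"hand": 1},{"tx": 0,"ty": 0,"tz": -0.23,"turn": 0,"hand": 1},{"tx": -0.003,"ty": 0,"tz": -0.33,"turn": 0,"hand": 1},{"tx": -0.003,"ty": 0,"tz": -0.42,"turn": 0,"hand": 1},{"tx": -0.003,"ty": 0,"tz": -0.42,"turn": 0,"hand": 1},{"tx": -0.003,"ty": 0,"tz": -0.42,"turn": 0,"hand": -0.2},{"tx": -0.003,"ty": 0,"tz": -0.42,"turn": 0,"hand": -0.4},{"tx": -0.003,"ty": 0,"tz": -0.42,"turn": 0,"hand": -0.6},{"tx": -0.003,"ty": 0,"tz": -0.42,"turn": 0,"hand": -1},{"tx": -0.003,"ty": 0,"tz": -0.42,"turn": 0,"hand": -1},{"tx": -0.003,"ty": 0,"tz": -0.42,"turn": 0,"hand": -1},{"tx": -0.003,"ty": 0,"tz": -0.42,"turn": 0,"hand": -1}], "squeeze": 50}}

```text
t: 4.57
position: [0.4892, -0.0615, 0.1147]
orientation: [[-0.985, -0.173, 0.002], [-0.173, 0.985, -0.001], [-0.002, -0.001, -1.0]]
force: [-1.4, -1.0, 7.4]
width: 0.0244
grasp_force: 47.3
```

```bash
cat > plan.py <<'E'
from h import *
p=np.load("fit.npy");A=axes(p[2]);D=np.array([p[0],p[1],p[3]])
s=observe();print(s["position"],s["force"],s["width"],s["grasp_force"])
dq=12.566-p[4]
q=np.linspace(p[4],12.60,97)  # 8 calls x 12
P=np.array([A@handle(v) for v in q])
for c in range(8):
    r=(P[12*c+1:12*c+13]-P[12*c])/.3
    print(c,round(q[12*c],3));print(",".join('{"tx":%.3f,"ty":%.3f,"tz":%.3f,"turn":0,"hand":-1}'%tuple(v) for v in r))
E
python3 plan.py
```

```text
[ 0.4892 -0.0615  0.1147] [-1.4366 -0.9516  7.3601] 0.024360266883044983 47.27531005104538
0 0.948
{"tx":0.017,"ty":0.017,"tz":0.009,"turn":0,"hand":-1},{"tx":0.037,"ty":0.032,"tz":0.019,"turn":0,"hand":-1},{"tx":0.058,"ty":0.044,"tz":0.030,"turn":0,"hand":-1},{"tx":0.080,"ty":0.053,"tz":0.041,"turn":0,"hand":-1},{"tx":0.103,"ty":0.059,"tz":0.052,"turn":0,"hand":-1},{"tx":0.126,"ty":0.062,"tz":0.063,"turn":0,"hand":-1},{"tx":0.150,"ty":0.062,"tz":0.074,"turn":0,"hand":-1},{"tx":0.174,"ty":0.058,"tz":0.085,"turn":0,"hand":-1},{"tx":0.197,"ty":0.052,"tz":0.095,"turn":0,"hand":-1},{"tx":0.220,"ty":0.042,"tz":0.104,"turn":0,"hand":-1},{"tx":0.241,"ty":0.030,"tz":0.113,"turn":0,"hand":-1},{"tx":0.261,"ty":0.015,"tz":0.121,"turn":0,"hand":-1}
1 2.405
{"tx":0.018,"ty":-0.018,"tz":0.007,"turn":0,"hand":-1},{"tx":0.034,"ty":-0.037,"tz":0.013,"turn":0,"hand":-1},{"tx":0.048,"ty":-0.059,"tz":0.017,"turn":0,"hand":-1},{"tx":0.060,"ty":-0.083,"tz":0.021,"turn":0,"hand":-1},{"tx":0.069,"ty":-0.107,"tz":0.023,"turn":0,"hand":-1},{"tx":0.075,"ty":-0.133,"tz":0.024,"turn":0,"hand":-1},{"tx":0.078,"ty
[... 3683 characters left out ...]
"turn":0,"hand":-1}
7 11.144
{"tx":-0.024,"ty":0.001,"tz":-0.011,"turn":0,"hand":-1},{"tx":-0.048,"ty":0.006,"tz":-0.021,"turn":0,"hand":-1},{"tx":-0.071,"ty":0.013,"tz":-0.031,"turn":0,"hand":-1},{"tx":-0.093,"ty":0.024,"tz":-0.041,"turn":0,"hand":-1},{"tx":-0.114,"ty":0.037,"tz":-0.049,"turn":0,"hand":-1},{"tx":-0.133,"ty":0.053,"tz":-0.057,"turn":0,"hand":-1},{"tx":-0.151,"ty":0.072,"tz":-0.063,"turn":0,"hand":-1},{"tx":-0.166,"ty":0.092,"tz":-0.069,"turn":0,"hand":-1},{"tx":-0.179,"ty":0.115,"tz":-0.073,"turn":0,"hand":-1},{"tx":-0.190,"ty":0.139,"tz":-0.076,"turn":0,"hand":-1},{"tx":-0.198,"ty":0.164,"tz":-0.078,"turn":0,"hand":-1},{"tx":-0.203,"ty":0.189,"tz":-0.078,"turn":0,"hand":-1}
```

The handle is held (24.4 mm opening, 47 N). I'll crank one segment at a time and check forces after each.

Call:
{"api": "apply_moves", "payload": {"increments": [{"tx": 0.017,"ty": 0.017,"tz": 0.009,"turn": 0,"hand": -1},{"tx": 0.037,"ty": 0.032,"tz": 0.019,"turn": 0,"hand": -1},{"tx": 0.058,"ty": 0.044,"tz": 0.03,"turn": 0,"hand": -1},{"tx": 0.08,"ty": 0.053,"tz": 0.041,"turn": 0,"hand": -1},{"tx": 0.103,"ty": 0.059,"tz": 0.052,"turn": 0,"hand": -1},{"tx": 0.126,"ty": 0.062,"tz": 0.063,"turn": 0,"hand": -1},{"tx": 0.15,"ty": 0.062,"tz": 0.074,"turn": 0,"hand": -1},{"tx": 0.174,"ty": 0.058,"tz": 0.085,"turn": 0,"hand": -1},{"tx": 0.197,"ty": 0.052,"tz": 0.095,"turn": 0,"hand": -1},{"tx": 0.22,"ty": 0.042,"tz": 0.104,"turn": 0,"hand": -1},{"tx": 0.241,"ty": 0.03,"tz": 0.113,"turn": 0,"hand": -1},{"tx": 0.261,"ty": 0.015,"tz": 0.121,"turn": 0,"hand": -1}]}}

```text
t: 5.57
position: [0.5675, -0.0568, 0.1511]
orientation: [[-0.985, -0.174, 0.001], [-0.174, 0.985, 0.0], [-0.001, 0.0, -1.0]]
force: [-5.5, 0.7, 7.6]
width: 0.0243
grasp_force: 47.6
```

Call:
{"api": "apply_moves", "payload": {"increments": [{"tx": 0.018,"ty": -0.018,"tz": 0.007,"turn": 0,"hand": -1},{"tx": 0.034,"ty": -0.037,"tz": 0.013,"turn": 0,"hand": -1},{"tx": 0.048,"ty": -0.059,"tz": 0.017,"turn": 0,"hand": -1},{"tx": 0.06,"ty": -0.083,"tz": 0.021,"turn": 0,"hand": -1},{"tx": 0.069,"ty": -0.107,"tz": 0.023,"turn": 0,"hand": -1},{"tx": 0.075,"ty": -0.133,"tz": 0.024,"turn": 0,"hand": -1},{"tx": 0.078,"ty": -0.159,"tz": 0.023,"turn": 0,"hand": -1},{"tx": 0.079,"ty": -0.185,"tz": 0.021,"turn": 0,"hand": -1},{"tx": 0.076,"ty": -0.211,"tz": 0.018,"turn": 0,"hand": -1},{"tx": 0.071,"ty": -0.236,"tz": 0.014,"turn": 0,"hand": -1},{"tx": 0.063,"ty": -0.261,"tz": 0.008,"turn": 0,"hand": -1},{"tx": 0.052,"ty": -0.284,"tz": 0.001,"turn": 0,"hand": -1}]}}

```text
t: 6.57
position: [0.5831, -0.1427, 0.1512]
orientation: [[-0.985, -0.173, 0.002], [-0.173, 0.985, -0.001], [-0.002, -0.001, -1.0]]
force: [-0.5, 0.6, 6.0]
width: 0.0244
grasp_force: 48.3
```

Call:
{"api": "apply_moves", "payload": {"increments": [{"tx": -0.013,"ty": -0.021,"tz": -0.008,"turn": 0,"hand": -1},{"tx": -0.029,"ty": -0.041,"tz": -0.017,"turn": 0,"hand": -1},{"tx": -0.047,"ty": -0.058,"tz": -0.026,"turn": 0,"hand": -1},{"tx": -0.066,"ty": -0.072,"tz": -0.036,"turn": 0,"hand": -1},{"tx": -0.087,"ty": -0.084,"tz": -0.047,"turn": 0,"hand": -1},{"tx": -0.109,"ty": -0.092,"tz": -0.058,"turn": 0,"hand": -1},{"tx": -0.132,"ty": -0.098,"tz": -0.069,"turn": 0,"hand": -1},{"tx": -0.156,"ty": -0.101,"tz": -0.08,"turn": 0,"hand": -1},{"tx": -0.18,"ty": -0.1,"tz": -0.091,"turn": 0,"hand": -1},{"tx": -0.204,"ty": -0.096,"tz": -0.101,"turn": 0,"hand": -1},{"tx": -0.227,"ty": -0.089,"tz": -0.111,"turn": 0,"hand": -1},{"tx": -0.249,"ty": -0.08,"tz": -0.121,"turn": 0,"hand": -1}]}}

```text
t: 7.57
position: [0.5079, -0.166, 0.1147]
orientation: [[-0.985, -0.173, 0.002], [-0.173, 0.985, 0.0], [-0.002, -0.0, -1.0]]
force: [-0.9, 6.2, 9.8]
width: 0.0243
grasp_force: 48.8
```

Call:
{"api": "apply_moves", "payload": {"increments": [{"tx": -0.021,"ty": 0.013,"tz": -0.009,"turn": 0,"hand": -1},{"tx": -0.041,"ty": 0.028,"tz": -0.017,"turn": 0,"hand": -1},{"tx": -0.059,"ty": 0.046,"tz": -0.023,"turn": 0,"hand": -1},{"tx": -0.075,"ty": 0.066,"tz": -0.029,"turn": 0,"hand": -1},{"tx": -0.089,"ty": 0.088,"tz": -0.034,"turn": 0,"hand": -1},{"tx": -0.1,"ty": 0.112,"tz": -0.037,"turn": 0,"hand": -1},{"tx": -0.108,"ty": 0.136,"tz": -0.039,"turn": 0,"hand": -1},{"tx": -0.114,"ty": 0.162,"tz": -0.039,"turn": 0,"hand": -1},{"tx": -0.117,"ty": 0.188,"tz": -0.039,"turn": 0,"hand": -1},{"tx": -0.117,"ty": 0.214,"tz": -0.037,"turn": 0,"hand": -1},{"tx": -0.114,"ty": 0.24,"tz": -0.033,"turn": 0,"hand": -1},{"tx": -0.109,"ty": 0.266,"tz": -0.029,"turn": 0,"hand": -1}]}}

```text
t: 8.57
position: [0.4757, -0.0864, 0.1064]
orientation: [[-0.985, -0.173, 0.002], [-0.173, 0.985, -0.001], [-0.002, -0.002, -1.0]]
force: [2.2, -4.8, 10.6]
width: 0.0244
grasp_force: 48.7
```

Call:
{"api": "apply_moves", "payload": {"increments": [{"tx": 0.008,"ty": 0.024,"tz": 0.006,"turn": 0,"hand": -1},{"tx": 0.02,"ty": 0.047,"tz": 0.013,"turn": 0,"hand": -1},{"tx": 0.033,"ty": 0.068,"tz": 0.021,"turn": 0,"hand": -1},{"tx": 0.049,"ty": 0.087,"tz": 0.029,"turn": 0,"hand": -1},{"tx": 0.067,"ty": 0.104,"tz": 0.039,"turn": 0,"hand": -1},{"tx": 0.087,"ty": 0.118,"tz": 0.049,"turn": 0,"hand": -1},{"tx": 0.108,"ty": 0.129,"tz": 0.06,"turn": 0,"hand": -1},{"tx": 0.13,"ty": 0.138,"tz": 0.071,"turn": 0,"hand": -1},{"tx": 0.153,"ty": 0.143,"tz": 0.082,"turn": 0,"hand": -1},{"tx": 0.177,"ty": 0.145,"tz": 0.093,"turn": 0,"hand": -1},{"tx": 0.201,"ty": 0.144,"tz": 0.104,"turn": 0,"hand": -1},{"tx": 0.225,"ty": 0.14,"tz": 0.114,"turn": 0,"hand": -1}]}}

```text
t: 9.57
position: [0.5429, -0.0442, 0.1407]
orientation: [[-0.985, -0.173, 0.0], [-0.173, 0.985, -0.0], [-0.0, -0.0, -1.0]]
force: [-8.7, -0.2, 12.8]
width: 0.0243
grasp_force: 48.9
```

Call:
{"api": "apply_moves", "payload": {"increments": [{"tx": 0.023,"ty": -0.007,"tz": 0.01,"turn": 0,"hand": -1},{"tx": 0.045,"ty": -0.017,"tz": 0.019,"turn": 0,"hand": -1},{"tx": 0.067,"ty": -0.031,"tz": 0.028,"turn": 0,"hand": -1},{"tx": 0.086,"ty": -0.046,"tz": 0.036,"turn": 0,"hand": -1},{"tx": 0.104,"ty": -0.064,"tz": 0.043,"turn": 0,"hand": -1},{"tx": 0.12,"ty": -0.085,"tz": 0.048,"turn": 0,"hand": -1},{"tx": 0.133,"ty": -0.107,"tz": 0.053,"turn": 0,"hand": -1},{"tx": 0.144,"ty": -0.131,"tz": 0.056,"turn": 0,"hand": -1},{"tx": 0.152,"ty": -0.156,"tz": 0.057,"turn": 0,"hand": -1},{"tx": 0.158,"ty": -0.181,"tz": 0.058,"turn": 0,"hand": -1},{"tx": 0.16,"ty": -0.207,"tz": 0.057,"turn": 0,"hand": -1},{"tx": 0.16,"ty": -0.234,"tz": 0.055,"turn": 0,"hand": -1}]}}

```text
t: 10.57
position: [0.5913, -0.1143, 0.1573]
orientation: [[-0.985, -0.174, 0.002], [-0.174, 0.985, 0.001], [-0.002, 0.0, -1.0]]
force: [-3.2, 2.4, 7.5]
width: 0.0245
grasp_force: 48.9
```

Call:
{"api": "apply_moves", "payload": {"increments": [{"tx": -0.003,"ty": -0.026,"tz": -0.004,"turn": 0,"hand": -1},{"tx": -0.009,"ty": -0.051,"tz": -0.008,"turn": 0,"hand": -1},{"tx": -0.018,"ty": -0.075,"tz": -0.014,"turn": 0,"hand": -1},{"tx": -0.029,"ty": -0.098,"tz": -0.021,"turn": 0,"hand": -1},{"tx": -0.043,"ty": -0.119,"tz": -0.029,"turn": 0,"hand": -1},{"tx": -0.059,"ty": -0.137,"tz": -0.038,"turn": 0,"hand": -1},{"tx": -0.077,"ty": -0.154,"tz": -0.048,"turn": 0,"hand": -1},{"tx": -0.097,"ty": -0.168,"tz": -0.058,"turn": 0,"hand": -1},{"tx": -0.119,"ty": -0.179,"tz": -0.069,"turn": 0,"hand": -1},{"tx": -0.141,"ty": -0.187,"tz": -0.08,"turn": 0,"hand": -1},{"tx": -0.164,"ty": -0.192,"tz": -0.091,"turn": 0,"hand": -1},{"tx": -0.188,"ty": -0.193,"tz": -0.102,"turn": 0,"hand": -1}]}}

```text
t: 11.57
position: [0.5342, -0.1726, 0.1262]
orientation: [[-0.985, -0.173, 0.001], [-0.173, 0.985, -0.0], [-0.001, -0.0, -1.0]]
force: [-2.9, 2.0, 8.3]
width: 0.024
grasp_force: 49.1
```

Call:
{"api": "apply_moves", "payload": {"increments": [{"tx": -0.024,"ty": 0.001,"tz": -0.011,"turn": 0,"hand": -1},{"tx": -0.048,"ty": 0.006,"tz": -0.021,"turn": 0,"hand": -1},{"tx": -0.071,"ty": 0.013,"tz": -0.031,"turn": 0,"hand": -1},{"tx": -0.093,"ty": 0.024,"tz": -0.041,"turn": 0,"hand": -1},{"tx": -0.114,"ty": 0.037,"tz": -0.049,"turn": 0,"hand": -1},{"tx": -0.133,"ty": 0.053,"tz": -0.057,"turn": 0,"hand": -1},{"tx": -0.151,"ty": 0.072,"tz": -0.063,"turn": 0,"hand": -1},{"tx": -0.166,"ty": 0.092,"tz": -0.069,"turn": 0,"hand": -1},{"tx": -0.179,"ty": 0.115,"tz": -0.073,"turn": 0,"hand": -1},{"tx": -0.19,"ty": 0.139,"tz": -0.076,"turn": 0,"hand": -1},{"tx": -0.197,"ty": 0.158,"tz": -0.078,"turn": 0,"hand": -1},{"tx": -0.203,"ty": 0.187,"tz": -0.078,"turn": 0,"hand": -1}]}}

```text
t: 12.57
position: [0.4739, -0.1168, 0.1032]
orientation: [[-0.985, -0.173, 0.003], [-0.173, 0.985, -0.002], [-0.002, -0.002, -1.0]]
force: [7.3, -32.1, 8.3]
width: 0.0242
grasp_force: 51.4
```

Call:
{"api": "apply_moves", "payload": {"increments": [{"tx": 0,"ty": 0,"tz": 0,"turn": 0,"hand": -1},{"tx": 0,"ty": 0,"tz": 0,"turn": 0,"hand": -1},{"tx": 0,"ty": 0,"tz": 0,"turn": 0,"hand": -1},{"tx": 0,"ty": 0,"tz": 0,"turn": 0,"hand": -1}]}}

```text
t: 12.9
position: [0.4741, -0.1176, 0.1032]
orientation: [[-0.985, -0.173, 0.003], [-0.173, 0.985, -0.003], [-0.002, -0.004, -1.0]]
force: [1.2, -11.1, 7.5]
width: 0.0243
grasp_force: 50.2
```

Run:
```python
from h import *
p=np.load("fit.npy");A=axes(p[2]);D=np.array([p[0],p[1],p[3]])
s=observe();v=A.T@(np.array(s["position"])+[0,0,.008]-D);print(v,np.arctan2(v[1],-v[0]),A.T@s["force"])
for n in("scene",):
    im=capture(n)[:,:,::-1];cv2.imwrite("pics/d.png",cv2.resize(im[120:330,190:430],None,fx=2.5,fy=2.5,interpolation=cv2.INTER_CUBIC))
```

```text
[-0.064   0.0001  0.0767] 0.0013519720228030673 [  2.5211 -11.186    7.0935]
```

View pics/d.png

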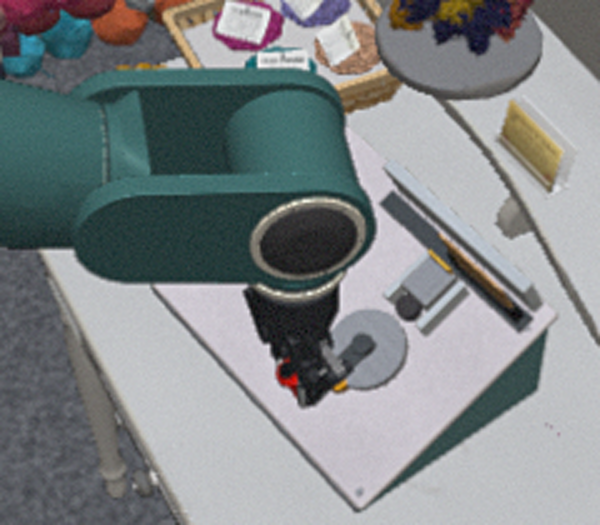

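The crank is against its end stop with the card at the right-hand end, around (485,275) in the crop. I'll let go and rise.

Call:
{"api": "apply_moves", "payload": {"increments": [{"tx": 0,"ty": -0.004,"tz": 0,"turn": 0,"hand": -0.4},{"tx": 0,"ty": -0.004,"tz": 0,"turn": 0,"hand": 0},{"tx": 0,"ty": -0.004,"tz": 0,"turn": 0,"hand": 0.4},{"tx": 0,"ty": -0.004,"tz": 0,"turn": 0,"hand": 0.7},{"tx": 0,"ty": -0.004,"tz": 0,"turn": 0,"hand": 0.7},{"tx": 0,"ty": -0.004,"tz": 0.1,"turn": 0,"hand": 0.7},{"tx": 0,"ty": -0.004,"tz": 0.22,"turn": 0,"hand": 0.7},{"tx": 0,"ty": -0.004,"tz": 0.34,"turn": 0,"hand": 0.7},{"tx": 0,"ty": -0.004,"tz": 0.46,"turn": 0,"hand": 0.7},{"tx": 0,"ty": -0.004,"tz": 0.46,"turn": 0,"hand": -1},{"tx": 0,"ty": -0.004,"tz": 0.46,"turn": 0,"hand": -1},{"tx": 0,"ty": -0.004,"tz": 0.46,"turn": 0,"hand": -1}], "squeeze": 40}}

```text
t: 13.95
position: [0.4732, -0.1173, 0.2389]
orientation: [[-0.985, -0.174, -0.001], [-0.174, 0.985, 0.0], [0.001, 0.0, -1.0]]
force: [-0.3, 0.5, -1.3]
width: 0.0371
grasp_force: 0.0
```

Call:
{"api": "apply_moves", "payload": {"increments": [{"tx": 0.04,"ty": 0.12,"tz": 0,"turn": 0,"hand": -1},{"tx": 0.08,"ty": 0.24,"tz": 0,"turn": 0,"hand": -1},{"tx": 0.106,"ty": 0.355,"tz": 0,"turn": 0,"hand": -1},{"tx": 0.106,"ty": 0.355,"tz": 0,"turn": 0,"hand": -1},{"tx": 0.106,"ty": 0.355,"tz": -0.1,"turn": 0,"hand": -1},{"tx": 0.106,"ty": 0.355,"tz": -0.2,"turn": 0,"hand": -1},{"tx": 0.106,"ty": 0.355,"tz": -0.28,"turn": 0,"hand": -1},{"tx": 0.106,"ty": 0.355,"tz": -0.28,"turn": 0,"hand": -1},{"tx": 0.106,"ty": 0.355,"tz": -0.28,"turn": 0,"hand": -1}]}}

```text
t: 14.7
position: [0.5043, -0.0109, 0.1542]
orientation: [[-0.985, -0.173, -0.004], [-0.173, 0.985, 0.0], [0.003, 0.001, -1.0]]
force: [-0.0, 0.6, 1.2]
width: 0.0001
grasp_force: 0.0
```

Call:
{"api": "apply_moves", "payload": {"increments": [{"tx": -0.006,"ty": 0.035,"tz": 0,"turn": 0,"hand": -1},{"tx": -0.012,"ty": 0.07,"tz": 0,"turn": 0,"hand": -1},{"tx": -0.018,"ty": 0.105,"tz": 0,"turn": 0,"hand": -1},{"tx": -0.024,"ty": 0.14,"tz": 0,"turn": 0,"hand": -1},{"tx": -0.03,"ty": 0.175,"tz": 0,"turn": 0,"hand": -1},{"tx": -0.036,"ty": 0.21,"tz": 0,"turn": 0,"hand": -1},{"tx": -0.042,"ty": 0.245,"tz": 0,"turn": 0,"hand": -1},{"tx": -0.048,"ty": 0.28,"tz": 0,"turn": 0,"hand": -1},{"tx": -0.054,"ty": 0.315,"tz": 0,"turn": 0,"hand": -1},{"tx": -0.06,"ty": 0.335,"tz": 0,"turn": 0,"hand": -1},{"tx": -0.06,"ty": 0.335,"tz": 0,"turn": 0,"hand": -1},{"tx": -0.06,"ty": 0.335,"tz": 0,"turn": 0,"hand": -1}]}}

```text
t: 15.7
position: [0.4869, 0.0901, 0.1554]
orientation: [[-0.985, -0.174, -0.0], [-0.174, 0.985, -0.0], [0.0, 0.0, -1.0]]
force: [0.3, -0.8, -0.7]
width: 0.0002
grasp_force: 0.0
```

Call:
{"api": "apply_moves", "payload": {"increments": [{"tx": 0,"ty": -0.03,"tz": 0.12,"turn": 0,"hand": -1},{"tx": 0,"ty": -0.03,"tz": 0.24,"turn": 0,"hand": -1},{"tx": 0,"ty": -0.03,"tz": 0.36,"turn": 0,"hand": -1},{"tx": -0.1,"ty": 0.1,"tz": 0.4,"turn": 0,"hand": -1},{"tx": -0.2,"ty": 0.22,"tz": 0.4,"turn": 0,"hand": -1},{"tx": -0.3,"ty": 0.34,"tz": 0.4,"turn": 0,"hand": -1},{"tx": -0.36,"ty": 0.46,"tz": 0.4,"turn": 0,"hand": -1},{"tx": -0.36,"ty": 0.58,"tz": 0.4,"turn": 0,"hand": -1},{"tx": -0.36,"ty": 0.7,"tz": 0.4,"turn": 0,"hand": -1},{"tx": -0.36,"ty": 0.8,"tz": 0.4,"turn": 0,"hand": -1},{"tx": -0.36,"ty": 0.8,"tz": 0.4,"turn": 0,"hand": -1},{"tx": -0.36,"ty": 0.8,"tz": 0.4,"turn": 0,"hand": -1}]}}

```text
t: 16.7
position: [0.3789, 0.3305, 0.2748]
orientation: [[-0.984, -0.176, -0.001], [-0.176, 0.984, -0.001], [0.001, -0.001, -1.0]]
force: [0.0, -0.1, -0.4]
width: -0.0
grasp_force: 0.0
```

Run:
```python
from h import *
im=capture("top")[:,:,::-1];cv2.imwrite("pics/e.png",cv2.resize(im[150:310,160:400],None,fx=3,fy=3,interpolation=cv2.INTER_CUBIC))
p=np.load("fit.npy");A=axes(p[2]);D=np.array([p[0],p[1],p[3]])
print((proj("top",[D+A@ball(0),D+A@handle(0,.096)])-(160,150))*3,observe()["position"],observe()["t"])
```

```text
[[334.3923 316.0893]
 [605.2574 329.5128]] [0.3791 0.3295 0.2751] 16.75
```

View pics/e.png

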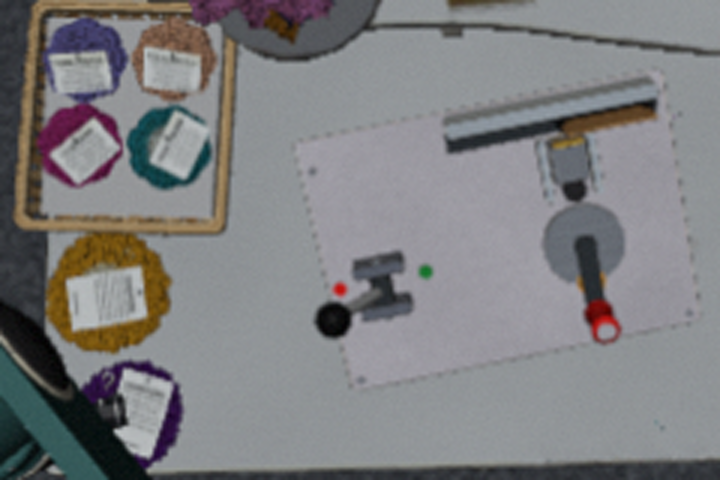

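The lever is off, with its ball at (333,320) where predicted. The handle is at the front stop (605,328), the card is at the right end, and the arm is clear.

```bash
python3 -c "
from bench import *
print(sign_off())"
```

```text
the job is handed in; nothing more can be done
None
```

The job is handed in: the crank is at its end stop with the card at the right-hand end, the lever is back off, and the arm is clear of everything; no pass or fail result was returned.

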